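Storage jars back on their tray by height

TASK

Put the four white storage jars with wooden lids back on the dark wooden tray, one upright in each round well, lined up by height: the tallest in the well at the end where the utensil crock stands, then stepping down to the shortest at the other end. Do not knock anything over, and leave the other things on the worktop where they stand.

Things in the scene. Friction and masses are not known exactly. Their poses are not given: they have to be found in the camera images.
- jar_tall: The tallest storage jar: round, upright, glossy white stoneware with a flat pale wooden lid fixed on, 50 mm in diameter, 136 mm tall over the lid, under 0.4 kg. Loose. Origin: centre of its underside; z up.
- jar_medium: The second tallest storage jar: round, upright, glossy white stoneware with a flat pale wooden lid fixed on, 50 mm in diameter, 112 mm tall over the lid, under 0.4 kg. Loose. Origin: centre of its underside; z up.
- jar_small: The second shortest storage jar: round, upright, glossy white stoneware with a flat pale wooden lid fixed on, 50 mm in diameter, 88 mm tall over the lid, under 0.4 kg. Loose. Origin: centre of its underside; z up.
- jar_tiny: The shortest storage jar: round, upright, glossy white stoneware with a flat pale wooden lid fixed on, 50 mm in diameter, 64 mm tall over the lid, under 0.4 kg. Loose. Origin: centre of its underside; z up.
- tray: Dark wooden tray, fixed to the worktop, 330 mm along its y axis, 116 mm along x, 20 mm high, with a row of four round wells with cork floors. Origin: centre of its underside; z up. The wells' centres lie at x = 0 and y = -111, -37, 37 and 111 mm in its frame; each is 62 mm in diameter with a 2.5 mm chamfer, 8 mm deep, its floor 12 mm above the worktop.
- crock: Big white utensil crock, 112 mm in diameter, 150 mm tall, holding wooden utensils that rise to about 0.3 m. It stands about 170 mm behind one of the tray's two end wells, on its +y or its -y side; which end varies. Fixed. Origin: centre of its underside.
- small_tin: Bystander: food tin, 57 mm in diameter, 72 mm tall, loose, standing among the jars. Origin: centre of its underside.
- salt_shaker: Bystander: salt shaker with domed grey top, 44 mm in diameter, 90 mm tall, loose, standing among the jars. Origin: centre of its underside.
- kitchen_timer: Bystander: round white wind-up timer, 60 mm in diameter, 49 mm tall, loose, behind the tray's other end. Origin: centre of its underside.
- espresso_cup: Bystander: white espresso cup with dots and a handle, 63 x 92 x 55 mm, loose, behind the jars. Origin: centre of its bounding box's underside.
Mind the look-alikes: they are no part of the job. What is shaped like the jar_small but purple is not meant.

How it is judged:
By the outcome, as a careful person would: the job done as asked, in the order asked, and still so for the second after the job is handed in, with the robot touching nothing.
It also fails if it takes over 115 s, if anything falls off the work surface, if the arm or the gripper's body presses on something with over 40 N, if the wrist force passes 120 N, or if a joint passes its speed limit or range.

ROBOT

A 6-joint arm with a two-finger parallel gripper is mounted at the origin on a cart in front of the work surface, level with it; the furniture and walls round the work are solid. World frame = base frame: x ahead of the robot, y to its left, z up, the work surface at z = 0. Lengths are in mm, angles in degrees, forces in N, time in s.
With the tool pointing down it reaches from about 300 to 850 mm from the base axis. Payload 4.2 kg.
Tool frame: the origin (TCP) lies midway between the tips of the shut fingers; the grasp point (between the pads) lies 19 mm behind it; z points along the fingers, y is the line along which they close (so a half turn about z gives the same grasp; the last joint's range is limited). The gripper opens to 91 mm and grips with 3 to 60 N. Pads are 32 mm wide; open, the fingers measure 118 mm over their backs; the gripper's body (76 mm by 178 mm) begins 60 mm behind the grasp point.
Start: joints at [67.838, 18.312, 89.639, -0, 72.044, -1.146], TCP at [206.216, 536.767, 213.976] pointing down, gripper open.
Joint ranges: [-177.97, 177.97], [-48.28, 115.42], [12.27, 149.76], [-77.06, 257.06], [2.81, 150.46], [-146.56, 146.56]. Speed limits (degrees/s): [147.25, 147.25, 180, 180, 180, 180].

INTERFACE

Orientations are given as [roll, pitch, yaw] about the fixed x, y, z axes, in that order (R = Rz(yaw) Ry(pitch) Rx(roll)).
In Python, from workcell import env gives the robot as it stands.
- The arm moves only by the shell command python3 -m jog 'ROWS' [FORCE]. ROWS is a JSON object of lists of equal length, an entry for each row: "jaw": the finger opening in mm, from 0 to 91.2; "slide": the shift along the tool's x, y, z in units of 30 mm (1.0 is 30 mm), a list of three; "spin": the turn about the tool's z in units of 8 degrees (1.0 is 8 degrees). In form: {"jaw": [jaw, ...], "slide": [[dx, dy, dz], ...], "spin": [spin, ...]}. A call has 1 to 10 rows; each row shifts and turns the commanded pose from where the row before left it, along the tool's axes as they then stand; what a row does not reach is not made up. A row lasts 1/10 s, in which the tool goes at most 50 mm and 8.59 degrees, less where a joint would pass 70% of its speed; a pose out of reach is approached as far as the arm can. A call is refused whole if a number of a shift passes 1 or a number of a turn 1, either way. A call with a gripper value outside its range is refused whole. The fingers move at their own pace and stop on an object; FORCE is the grip in N (left out, the last holds). Time passes only in rows, so rows that do not move let the fingers close. It gives the time, the measured TCP pose, the force, the opening and the grip force at its end, in the units of the state.
- env.state(): the state, without advancing time (a new reading comes with each control period).
- env.grab_frame(name): name is "scene" or "top" or "wrist"; returns the picture (420x560x3 uint8, red, green, blue); there is no depth.
- env.camera_model(name): a dict with "fx", "fy", "cx", "cy" (pixels), "camera_from_world" (4x4, takes a point from world to camera coordinates). Camera axes: x right, y up, looking along -z (the intrinsics and any distortion apply to the point x, -y, -z); pixel columns grow to the right and rows downward; lengths in mm; the calibration is good to about 2 mm. The wrist camera is an equidistant fisheye: a pixel r from the principal point sees the ray r / f radians off the axis. A picture is of the moment at which its call begins: read the wrist's pose just before it. camera_model takes no time and is no camera call; for the wrist camera it gives the pose at the moment of the call.
- env.job_done(): hands the job in; it is judged then, once.
The state is a dict: "time_s": time; "qpos": joint angles; "qvel": joint speeds; "effort": joint torques, N m; "ee_pos": TCP position; "ee_rot": TCP orientation; "force": force on the tool from outside, world axes, zero at the start; "torque": the same for the moment, N m; "gripper_width": finger opening in mm; "gripper_force": force on a finger pad.
Only numpy, scipy, OpenCV 4.12 (cv2) and the standard library are available. Lean on these libraries where they do the work, as an engineer would, in place of code of your own. Each camera call takes 0.05 s, during which the arm holds its last target. There are 200 camera calls.

## Working session

There is one attempt and no reset: what is moved stays moved. The work goes in short steps, Python scripts to look and compute and a shell command to move; the robot and the scene stay as the last step left them, time stands still between calls to the robot, and variables do not carry over. Pictures are saved under pics/ and viewed, at most 14 in all, crops included, and the job is handed in when it is done.

```bash
mkdir -p pics; ls; python3 - <<'E'
from workcell import env
import cv2
for n in ("scene","top"):
    im=env.grab_frame(n); cv2.imwrite(f"pics/{n}0.png",im[:,:,::-1])
    m=env.camera_model(n); print(n,m)
s=env.state(); print(s)
E
```

```text
pics
scene {'fx': 432.8721082101143, 'fy': 432.8721082101143, 'cx': 282.7269930779695, 'cy': 203.70430480887836, 'camera_from_world': array([[ 5.88512304e-01, -8.08367373e-01,  1.39806359e-02,
        -3.71121975e+02],
       [ 3.79615644e-01,  2.91554945e-01,  8.78002094e-01,
        -2.15831007e+02],
       [-7.13824370e-01, -5.11407767e-01,  4.78452573e-01,
        -1.10014303e+03],
       [ 0.00000000e+00,  0.00000000e+00,  0.00000000e+00,
         1.00000000e+00]])}
top {'fx': 478.8661301803077, 'fy': 478.8661301803077, 'cx': 276.04093432330814, 'cy': 207.20705608146824, 'camera_from_world': array([[ 2.07050125e-02, -9.99779403e-01,  3.52817431e-03,
        -8.98957341e+01],
       [ 9.88107107e-01,  2.10008366e-02,  1.52326330e-01,
        -4.81469402e+02],
       [-1.52366822e-01,  3.32295530e-04,  9.88323956e-01,
        -1.26142109e+03],
       [ 0.00000000e+00,  0.00000000e+00,  0.00000000e+00,
         1.00000000e+00]])}
{'time_s': 0.1, 'qpos': array([ 6.78371530e+01,  1.83480668e+01,  8.96979367e+01, -5.64194927e-04,
        7.20417218e+01, -1.14545939e+00]), 'qvel': array([ 0.06995534, -0.09840534, -0.1219006 ,  0.08613319,  0.07727745,
       -0.08337294]), 'effort': array([-9.98812902e-05, -4.13332057e+01, -2.32510918e+01,  7.28828972e-02,
        4.21119144e-02, -5.40889573e-05]), 'ee_pos': array([206.06154433, 536.3520452 , 213.21346708]), 'ee_rot': array([-1.79912282e+02, -1.21735552e-03,  1.58982786e+02]), 'force': array([ 0.47151829, -0.47356871, -0.00740098]), 'torque': array([0.02570856, 0.02150867, 0.02075081]), 'gripper_force': 0.0, 'gripper_width': 91.00493473062629}
```

View pics/scene0.png

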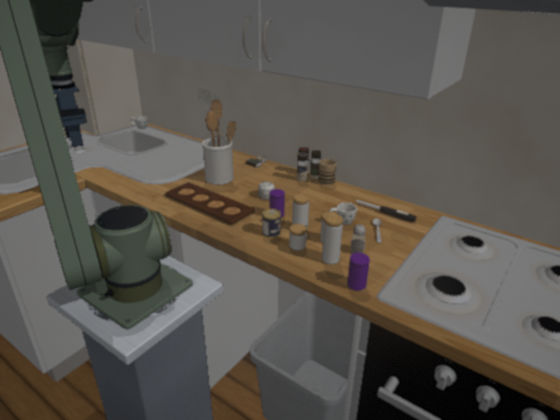

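View pics/top0.png

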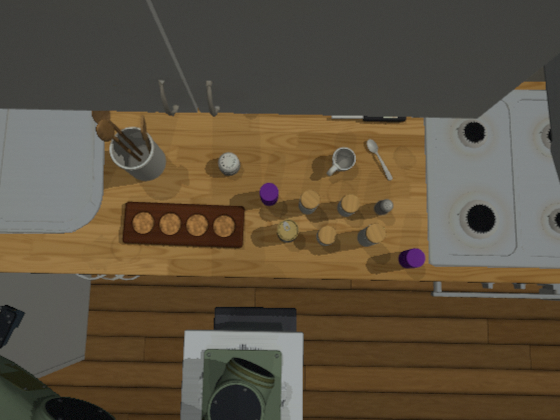

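The top view shows four pale lids at about (310,202), (349,206), (327,236) and (373,235). Lookalikes: the tin at (288,232), the shaker at (385,206), purple jars at (269,194) and (413,258), and the timer at (229,163). The tray wells are at (143,222), (170,224), (197,225) and (224,226). The crock is at (138,155), next to the left (+y) well. I'll enlarge both views to confirm the jars.

```bash
python3 - <<'E'
import cv2,numpy as np
a=cv2.imread("pics/scene0.png")[180:300,240:390]; b=cv2.imread("pics/top0.png")[140:280,245:435]
a=cv2.resize(a,None,fx=4,fy=4,interpolation=2); b=cv2.resize(b,None,fx=4,fy=4,interpolation=2)
cv2.imwrite("pics/c1.png",a); cv2.imwrite("pics/c2.png",b)
E
```

```text
(no output)
```

View pics/c1.png

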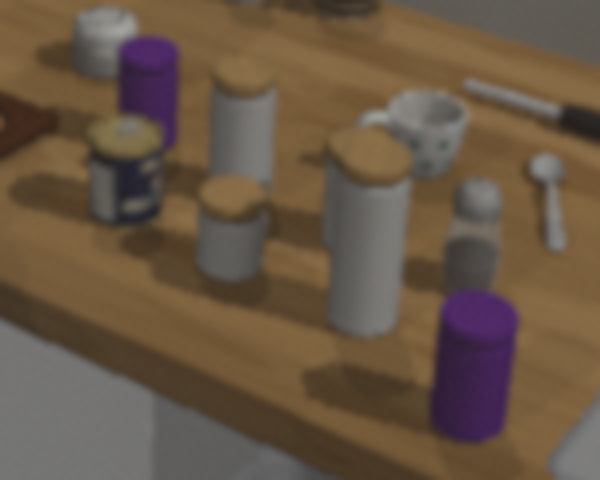

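View pics/c2.png

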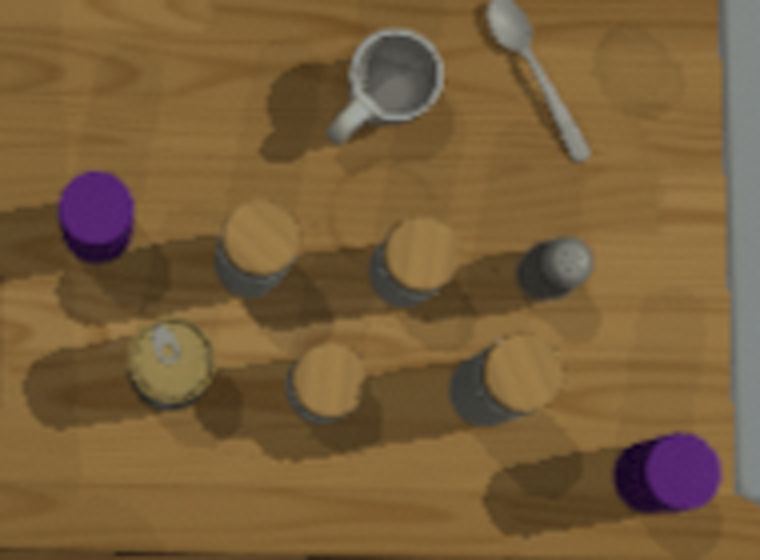

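Lid centres in the top view: (310,199), (350,203), (327,235) and (375,233). In the scene view the jar at (331,238) is clearly the tallest and (298,237) is clearly the shortest. The one at (301,205) versus the half-hidden one behind the tallest (about (325,225)) still has to be settled. The purple ones and the tin are ruled out by colour. Next I'll compute positions and check the heights against the scene view.

```bash
cat > h.py <<'E'
import numpy as np
from workcell import env
def ray(n,u,v,z):
    m=env.camera_model(n);T=m["camera_from_world"];R=T[:3,:3];c=-R.T@T[:3,3]
    d=R.T@np.array([(u-m["cx"])/m["fx"],-(v-m["cy"])/m["fy"],-1.]);return c+d*(z-c[2])/d[2]
def proj(n,p):
    m=env.camera_model(n);T=m["camera_from_world"];q=T[:3,:3]@np.array(p)+T[:3,3]
    return np.array([m["cx"]+m["fx"]*q[0]/-q[2],m["cy"]+m["fy"]*q[1]/q[2]])
E
python3 - <<'E'
from h import *
np.set_printoptions(precision=1,suppress=True)
c=lambda u,v:(245+(u+.5)/4-.5,140+(v+.5)/4-.5)
L={"A":(260,238),"B":(420,254),"tiny":(328,381),"tall":(523,374)}
for k,p in L.items():
    for h in ((112,88) if k in"AB" else (64,) if k=="tiny" else (136,)):
        w=ray("top",*c(*p),h); 
        s=(proj("scene",w)-[240,180])*4+1.5; b=(proj("scene",[w[0],w[1],0])-[240,180])*4+1.5
        print(k,h,w,"scene crop",s,b)
for n,p,h in (("tin",c(171,364),72),("shaker",c(570,262),85),("pur1",c(97,209),88),("pur2",c(682,472),88),("cup",c(398,76),55),("timer",(229,160),49)):print(n,ray("top",*p,h))
import cv2
im=cv2.cvtColor(cv2.imread("pics/top0.png"),cv2.COLOR_BGR2HSV)
t=cv2.imread("pics/top0.png")
roi=t[195:255,115:255]; cv2.imwrite("pics/c3.png",cv2.resize(roi,None,fx=5,fy=5,interpolation=2))
m=(im[...,2]<75).astype(np.uint8)*255; m[:195]=0;m[255:]=0;m[:,:115]=0;m[:,255:]=0
m=cv2.morphologyEx(m,cv2.MORPH_OPEN,np.ones((3,3)))
cs=max(cv2.findContours(m,0,2)[0],key=cv2.contourArea);r=cv2.minAreaRect(cs);print(r)
bx=cv2.boxPoints(r);print([ray("top",*p,20)[:2] for p in bx])
E
```

```text
A 112 [ 494.5 -165.3  112. ] scene crop [244.9  67.3] [240.1 192.9]
A 88 [ 498.6 -167.    88. ] scene crop [248.7  93.7] [244.8 191.4]
B 112 [ 486.3 -267.7  112. ] scene crop [355.7 111.4] [346.1 240.7]
B 88 [ 490.2 -271.5   88. ] scene crop [360.8 139.4] [353.1 240.1]
tiny 64 [ 408.3 -214.4   64. ] scene crop [232.4 189.3] [229.8 262.9]
tall 136 [ 408.1 -327.7  136. ] scene crop [375.5 151.7] [362.  317.7]
tin [ 416.5 -110.7   72. ]
shaker [ 487.5 -370.    85. ]
pur1 [515.6 -60.2  88. ]
pur2 [ 352.2 -439.1   88. ]
cup [ 618. -262.   55.]
timer [608.9  51.2  49. ]
((183.2495574951172, 224.51039123535156), (120.1873779296875, 42.2133674621582), 2.385944128036499)
[array([378.5, 335.1]), array([494.5, 338.4]), array([487.6,   7.9]), array([371.8,   9. ])]
```

View pics/c3.png

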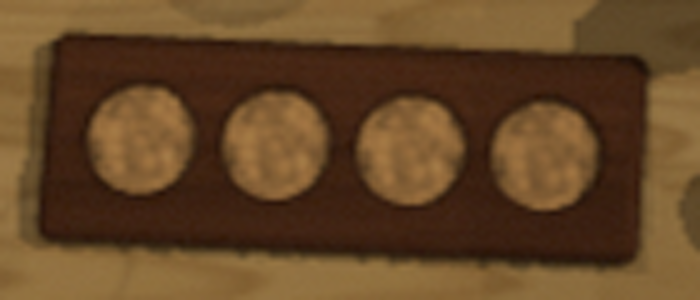

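The 112 mm prediction fits lid A (observed crop (244,75)), so A is the medium jar. A 112 mm jar at B would show its lid at crop (356,111), and nothing is there, so B is the small jar. In the tray crop the wells are at (141,139), (276,145), (411,151) and (546,155). Next: the well positions, and turning the tool to yaw 90 so the fingers close along x.

```bash
python3 - <<'E'
from h import *
np.set_printoptions(precision=1,suppress=True)
for u,v in ((141,139),(276,145),(411,151),(546,155)): print("pix",ray("top",115+(u+.5)/5-.5,195+(v+.5)/5-.5,14)[:2])
a=np.radians(-1.2)
for y in (111,37,-37,-111): print("rect",433.1-np.sin(a)*y,172.6+np.cos(a)*y)
for p in ((138,140),): print("crock rim", ray("top",*p,150))
E
python3 -m jog '{"jaw":[91,91,91,91,91,91,91,91,91],"slide":[[0,0,0],[0,0,0],[0,0,0],[0,0,0],[0,0,0],[0,0,0],[0,0,0],[0,0,0],[0,0,0]],"spin":[1,1,1,1,1,1,1,1,0.62]}' 35
```

```text
pix [436.9 284.9]
pix [435.1 210.7]
pix [433.4 136.5]
pix [432.7  62.4]
rect 435.4246086070526 283.57565586570786
rect 433.87486953568424 209.59188528856927
rect 432.3251304643158 135.60811471143072
rect 430.7753913929474 61.624344134292144
crock rim [630.1 272.3 150. ]
time_s: 1.0
ee_pos: [206.1, 536.5, 213.4]
ee_rot: [-180.0, 0.1, 89.8]
force: [-0.9, -0.7, -0.2]
gripper_width: 91.0
gripper_force: 0.0
```

```bash
python3 -m jog '{"jaw":[91,91,91,91,91,91,91,91,91,91],"slide":[[-0.5,0.5,0],[-1,0.7,0],[-1,0.7,0],[-1,0.7,0],[-1,0.7,0],[-1,0.7,0],[-1,0.7,0],[-1,0.7,0],[-1,0.7,0],[-1,0.63,0]],"spin":[0,0,0,0,0,0,0,0,0,0]}' && python3 -m jog '{"jaw":[91,91,91,91,91,91,91,91,91,91],"slide":[[-1,0,0],[-1,0,0],[-1,0,0],[-1,0,0],[-1,0,0],[-1,0,0],[-1,0,0],[-1,0,0],[-1,0,0],[-1,0,0]],"spin":[0,0,0,0,0,0,0,0,0,0]}' && python3 -m jog '{"jaw":[91,91,91,91,91,91,91,91,91,91],"slide":[[-1,0,0],[-1,0,0],[-1,0,0],[-1,0,0],[-1,0,0],[-1,0,0],[-1,0,0],[-1,0,0],[-0.8,0,0],[-0.5,0,0]],"spin":[0,0,0,0,0,0,0,0,0,0]}' && python3 - <<'E'
from workcell import env
import cv2
s=env.state();print(s["ee_pos"],s["ee_rot"]);m=env.camera_model("wrist");print(m["cx"],m["cy"],m["fx"],m["camera_from_world"].round(2))
cv2.imwrite("pics/w1.png",env.grab_frame("wrist")[:,:,::-1])
E
```

```text
time_s: 2.0
ee_pos: [408.8, 250.4, 213.7]
ee_rot: [-180.0, 0.0, 90.0]
force: [0.2, -0.5, -0.1]
gripper_width: 91.1
gripper_force: 0.0
time_s: 3.0
ee_pos: [407.9, -49.3, 213.7]
ee_rot: [-180.0, -0.0, 90.0]
force: [0.9, -0.2, -0.0]
gripper_width: 91.0
gripper_force: 0.0
time_s: 4.0
ee_pos: [408.2, -328.6, 213.4]
ee_rot: [-180.0, -0.0, 89.9]
force: [-0.1, -0.6, 0.4]
gripper_width: 91.3
gripper_force: 0.0
[ 408.16912736 -328.63999748  213.38565871] [-1.79964294e+02 -2.51903060e-02  8.99470084e+01]
277.7285468555644 206.89886774070206 325.19226210127806 [[ 1.0000e+00 -0.0000e+00  0.0000e+00 -4.0931e+02]
 [ 0.0000e+00  9.6000e-01 -2.7000e-01  3.4512e+02]
 [-0.0000e+00  2.7000e-01  9.6000e-01 -3.0247e+02]
 [ 0.0000e+00  0.0000e+00  0.0000e+00  1.0000e+00]]
```

View pics/w1.png

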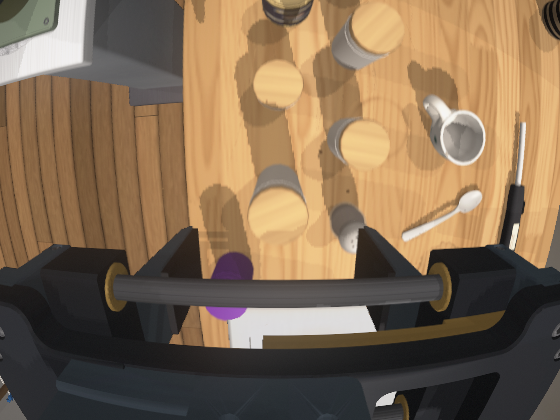

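Wrist view: tall lid at (278,213), small (366,144), tiny (278,84), medium (377,29). I'll cross-check these positions using rays.

```bash
cat >> h.py <<'E'
def wray(u,v,z):
    m=env.camera_model("wrist");T=m["camera_from_world"];R=T[:3,:3];c=-R.T@T[:3,3]
    a=np.array([u-m["cx"],v-m["cy"]]);r=np.hypot(*a);t=r/m["fx"];a=a/max(r,1e-9)*np.sin(t)
    d=R.T@np.array([a[0],-a[1],-np.cos(t)]);return c+d*(z-c[2])/d[2]
E
python3 - <<'E'
from h import *
for n,u,v,z in (("tall",278.5,213.5,136),("small",366,144.5,88),("tiny",278,84,64),("med",377,29,112)): print(n,wray(u,v,z).round(1))
E
```

```text
tall [ 409.7 -328.   136. ]
small [ 491.5 -275.8   88. ]
tiny [ 409.6 -219.3   64. ]
med [ 494.2 -171.6  112. ]
```

```bash
python3 -m jog '{"jaw":[91,91,91,91,91,91,91,91],"slide":[[0,0.03,0.5],[0,0,0.7],[0,0,0.7],[0,0,0.7],[0,0,0.6],[0,0,0.45],[0,0,0.3],[0,0,0]],"spin":[0,0,0,0,0,0,0,0]}' && python3 -m jog '{"jaw":[44,44,44,44,44,44,44,44],"slide":[[0,0,0],[0,0,0],[0,0,0],[0,0,0],[0,0,0],[0,0,0],[0,0,0],[0,0,0]],"spin":[0,0,0,0,0,0,0,0]}' 35
```

```text
time_s: 4.85
ee_pos: [408.8, -326.0, 94.4]
ee_rot: [-179.9, -0.1, 90.1]
force: [-0.1, 0.5, 0.2]
gripper_width: 90.9
gripper_force: 0.0
time_s: 5.65
ee_pos: [409.2, -327.2, 95.6]
ee_rot: [-180.0, 0.0, 90.0]
force: [-1.2, -0.0, 2.7]
gripper_width: 49.7
gripper_force: 35.0
```

```bash
python3 -m jog '{"jaw":[44,44,44,44,44,44,44,44,44],"slide":[[0,0,-0.2],[0,0,-0.4],[0,0,-0.7],[0,0,-0.7],[0,0,-0.8],[0,0,-0.8],[0,0,-0.6],[0.3,0,-0.4],[0.6,0,-0.2]],"spin":[0,0,0,0,0,0,0,0,0]}' && python3 -m jog '{"jaw":[44,44,44,44,44,44,44,44,44,44],"slide":[[0.9,0,0],[0.9,0,0],[0.9,0,0],[0.9,0.1,0],[0.9,0.1,0],[0.9,0.1,0],[0.9,0.1,0],[0.9,0.1,0],[0.9,0.1,0],[0.9,0.1,0]],"spin":[0,0,0,0,0,0,0,0,0,0]}' &&  python3 -m jog '{"jaw":[44,44,44,44,44,44,44,44,44,44],"slide":[[0.9,0.1,0],[0.9,0.1,0],[0.9,0,0],[0.9,0,0],[0.9,0,0],[0.9,0,0],[0.9,0,0],[0.9,0,0],[0.9,0,0],[0.9,0,0]],"spin":[0,0,0,0,0,0,0,0,0,0]}' && python3 -m jog '{"jaw":[44,44,44,44],"slide":[[0.8,0,0],[0.5,0,0],[0.2,0,0],[0,0,0]],"spin":[0,0,0,0]}'
```

```text
time_s: 6.55
ee_pos: [409.6, -300.0, 240.5]
ee_rot: [179.9, 0.0, 89.9]
force: [-0.1, -0.4, -4.0]
gripper_width: 49.4
gripper_force: 35.0
time_s: 7.55
ee_pos: [428.7, -27.8, 238.8]
ee_rot: [-179.9, -0.1, 90.1]
force: [-0.1, -0.1, -3.7]
gripper_width: 49.7
gripper_force: 35.0
time_s: 8.55
ee_pos: [433.9, 241.3, 238.7]
ee_rot: [-179.9, 0.0, 90.1]
force: [0.8, -0.0, -3.8]
gripper_width: 49.6
gripper_force: 35.0
time_s: 8.95
ee_pos: [435.4, 285.0, 239.1]
ee_rot: [-179.9, 0.0, 90.1]
force: [0.1, 0.0, -4.0]
gripper_width: 49.4
gripper_force: 35.0
```

```bash
python3 -m jog '{"jaw":[44,44,44,44,44,44,44,44,44,44],"slide":[[0,0.03,0.4],[0,0,0.7],[0,0,0.8],[0,0,0.8],[0,0,0.6],[0,0,0.4],[0,0,0.25],[0,0,0.2],[0,0,0.15],[0,0,0]],"spin":[0,0,0,0,0,0,0,0,0,0]}' && python3 -m jog '{"jaw":[44,44,44],"slide":[[0,0,0.04],[0,0,0.04],[0,0,0]],"spin":[0,0,0]}'
```

```text
time_s: 9.95
ee_pos: [437.0, 284.8, 110.3]
ee_rot: [-180.0, 0.0, 90.0]
force: [-0.6, -0.9, -3.4]
gripper_width: 49.4
gripper_force: 35.0
time_s: 10.25
ee_pos: [437.1, 285.0, 108.3]
ee_rot: [180.0, -0.0, 90.0]
force: [0.2, -0.0, -3.9]
gripper_width: 49.4
gripper_force: 35.0
```

```bash
python3 -m jog '{"jaw":[44,44,44],"slide":[[0,0,0.04],[0,0,0.03],[0,0,0]],"spin":[0,0,0]}'; python3 - <<'E'
from h import *
import cv2
cv2.imwrite("pics/w2.png",env.grab_frame("wrist")[:,:,::-1])
t=env.grab_frame("top")[:,:,::-1][190:260,105:260];cv2.imwrite("pics/t2.png",cv2.resize(t,None,fx=5,fy=5,interpolation=2))
E
```

```text
time_s: 10.55
ee_pos: [437.3, 285.2, 107.5]
ee_rot: [179.9, -0.1, 90.0]
force: [-1.8, -1.3, 5.6]
gripper_width: 49.7
gripper_force: 35.0
```

View pics/w2.png

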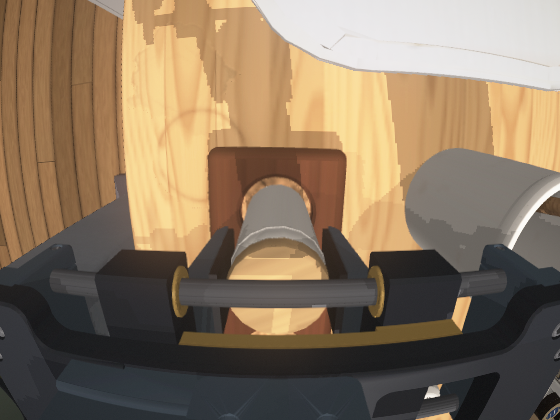

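The wrist view shows the tall jar seated centrally in the end well: cork rim at (277,195), and contact at the height of the well floor. Release, rise, and go to the medium jar.

```bash
python3 -m jog '{"jaw":[60,80,91,91,91,91,91],"slide":[[0,0,0],[0,0,0],[0,0,0],[0,0,0],[0,0,0],[0,0,0],[0,0,-0.2]],"spin":[0,0,0,0,0,0,0]}' && python3 -m jog '{"jaw":[91,91,91,91,91,91,91,91,91,91],"slide":[[0,0,-0.4],[0,0,-0.8],[0,0,-0.8],[0,0,-0.8],[-0.3,0,-0.5],[-0.7,0,-0.1],[-1,0.2,0],[-1,0.2,0],[-1,0.2,0],[-1,0.2,0]],"spin":[0,0,0,0,0,0,0,0,0,0]}' && python3 -m jog '{"jaw":[91,91,91,91,91,91,91,91,91,91],"slide":[[-1,0.2,0],[-1,0.2,0],[-1,0.2,0],[-1,0.2,0],[-1,0.1,0],[-1,0.1,0],[-1,0.1,0],[-0.8,0,0],[-0.3,0,0],[0,0,0]],"spin":[0,0,0,0,0,0,0,0,0,0]}' && python3 - <<'E'
from h import *
import cv2
cv2.imwrite("pics/w3.png",env.grab_frame("wrist")[:,:,::-1])
E
```

```text
time_s: 11.35
ee_pos: [436.5, 284.5, 111.4]
ee_rot: [-179.9, 0.1, 90.0]
force: [-0.0, 0.5, 0.8]
gripper_width: 90.6
gripper_force: 0.0
time_s: 12.35
ee_pos: [461.4, 133.8, 215.2]
ee_rot: [179.9, -0.0, 90.0]
force: [0.6, -0.4, -0.0]
gripper_width: 90.8
gripper_force: 0.0
time_s: 13.35
ee_pos: [494.3, -108.7, 214.6]
ee_rot: [179.9, -0.0, 89.9]
force: [-0.3, 0.3, -0.1]
gripper_width: 90.9
gripper_force: 0.0
```

View pics/w3.png

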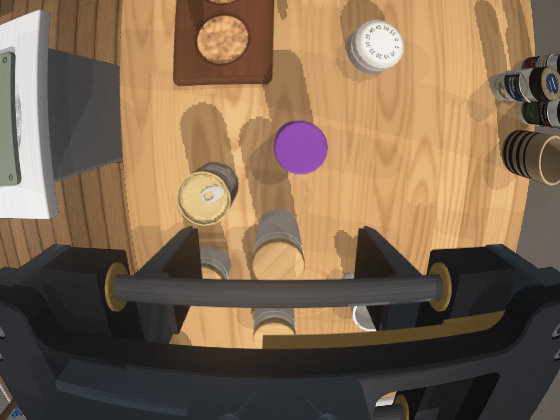

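The medium lid is at about (278,261), partly behind the bar; the nearest well is at (222,40). I stopped 60 mm short, so I'll measure and continue.

```bash
python3 -c "
from h import *
print(wray(278.5,261,112),wray(222,40,13))"; python3 -m jog '{"jaw":[91,91,91,91],"slide":[[-0.6,0,0],[-0.8,0,0],[-0.6,0,0],[0,0,0]],"spin":[0,0,0,0]}' && python3 - <<'E'
from h import *
import cv2
cv2.imwrite("pics/w4.png",env.grab_frame("wrist")[120:330,130:480,::-1].repeat(2,0).repeat(2,1))
E
```

```text
[ 495.64603507 -159.16852804  112.        ] [431.79520137  62.78697431  13.        ]
time_s: 13.8
ee_pos: [494.5, -168.3, 214.1]
ee_rot: [180.0, 0.0, 90.0]
force: [-0.2, 0.2, -0.3]
gripper_width: 91.0
gripper_force: 0.0
```

View pics/w4.png

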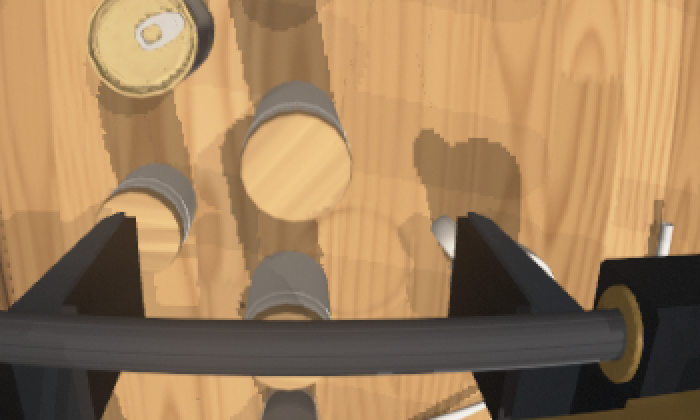

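The medium lid centre is at crop (297,167), i.e. full-frame (278.2,203.3).

```bash
python3 -c "
from h import *
print(wray(278.2,203.3,112))"; python3 -m jog '{"jaw":[91,91,91,91,91,91,91,91],"slide":[[0,0,0.5],[0,0,0.8],[0,0,0.9],[0,0,0.9],[0,0,0.7],[0,0,0.5],[0,0,0.4],[0,0,0]],"spin":[0,0,0,0,0,0,0,0]}'
```

```text
[ 495.45676689 -163.19011182  112.        ]
time_s: 14.65
ee_pos: [493.4, -166.6, 71.7]
ee_rot: [-179.8, -0.1, 90.1]
force: [0.2, -0.3, 0.4]
gripper_width: 90.7
gripper_force: 0.0
```

```bash
python3 -m jog '{"jaw":[91,44,44,44,44,44,44,44,44],"slide":[[0.13,0.03,0],[0,0,0],[0,0,0],[0,0,0],[0,0,0],[0,0,0],[0,0,0],[0,0,0],[0,0,0]],"spin":[0,0,0,0,0,0,0,0,0]}' 35 && python3 -m jog '{"jaw":[44,44,44,44,44,44,44,44,44],"slide":[[0,0,-0.2],[0,0,-0.4],[0,0,-0.7],[0,0,-0.7],[0,0,-0.7],[0,0,-0.8],[0,0,-0.6],[0.3,0,-0.4],[0.6,0,-0.2]],"spin":[0,0,0,0,0,0,0,0,0]}'
```

```text
time_s: 15.55
ee_pos: [495.0, -164.3, 73.0]
ee_rot: [-180.0, -0.0, 90.0]
force: [-2.5, -0.3, 1.4]
gripper_width: 49.3
gripper_force: 35.0
time_s: 16.45
ee_pos: [495.5, -137.3, 215.5]
ee_rot: [179.9, 0.0, 89.9]
force: [-0.1, -0.1, -3.2]
gripper_width: 49.5
gripper_force: 35.0
```

```bash
python3 -m jog '{"jaw":[44,44,44,44,44,44,44,44,44,44],"slide":[[0.9,-0.2,0],[0.9,-0.2,0],[0.9,-0.2,0],[0.9,-0.2,0],[0.9,-0.2,0],[0.9,-0.2,0],[0.9,-0.2,0],[0.9,-0.2,0],[0.9,-0.2,0],[0.9,-0.2,0]],"spin":[0,0,0,0,0,0,0,0,0,0]}' &&  python3 -m jog '{"jaw":[44,44,44,44,44,44],"slide":[[0.9,-0.03,0],[0.8,0,0],[0.6,0,0],[0.29,0,0],[0,0,0],[0,0,0]],"spin":[0,0,0,0,0,0]}'
```

```text
time_s: 17.45
ee_pos: [433.9, 134.2, 214.0]
ee_rot: [-180.0, -0.0, 90.0]
force: [0.3, 0.4, -1.9]
gripper_width: 49.7
gripper_force: 35.0
time_s: 18.05
ee_pos: [433.7, 210.0, 213.9]
ee_rot: [-180.0, 0.0, 90.0]
force: [-0.3, 0.3, -2.8]
gripper_width: 49.6
gripper_force: 35.0
```

```bash
python3 -m jog '{"jaw":[44,44,44,44,44,44,44,44,44,44],"slide":[[0,0.03,0.4],[0,0,0.7],[0,0,0.8],[0,0,0.8],[0,0,0.6],[0,0,0.4],[0,0,0.25],[0,0,0.2],[0,0,0.1],[0,0,0]],"spin":[0,0,0,0,0,0,0,0,0,0]}' && python3 -m jog '{"jaw":[44,44,44,44],"slide":[[0,0,0.03],[0,0,0.03],[0,0,0.02],[0,0,0]],"spin":[0,0,0,0]}'; python3 - <<'E'
from h import *
import cv2
cv2.imwrite("pics/w5.png",env.grab_frame("wrist")[:,:,::-1])
E
```

```text
time_s: 19.05
ee_pos: [435.0, 210.3, 86.4]
ee_rot: [-180.0, -0.0, 90.0]
force: [-0.0, -0.6, -2.8]
gripper_width: 49.2
gripper_force: 35.0
time_s: 19.45
ee_pos: [435.3, 210.7, 85.0]
ee_rot: [179.9, -0.0, 90.0]
force: [-1.4, -0.9, 4.4]
gripper_width: 49.6
gripper_force: 35.0
```

View pics/w5.png

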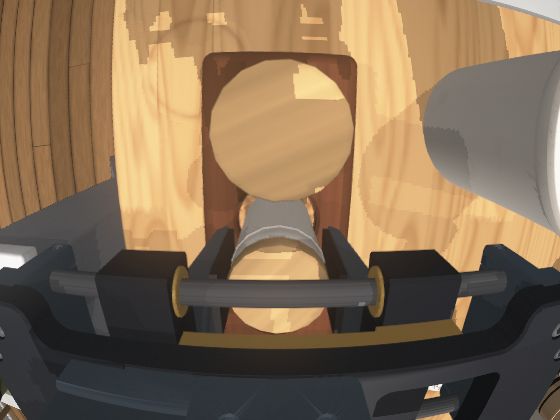

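The medium jar is seated in well 2 at floor contact, and the tall jar is undisturbed beside it. Now the small jar.

```bash
python3 -m jog '{"jaw":[60,80,91,91,91,91,91],"slide":[[0,0,0],[0,0,0],[0,0,0],[0,0,0],[0,0,0],[0,0,0],[0,0,-0.2]],"spin":[0,0,0,0,0,0,0]}' && python3 -m jog '{"jaw":[91,91,91,91,91,91,91,91,91,91],"slide":[[0,0,-0.4],[0,0,-0.8],[0,0,-0.8],[0,0,-0.8],[-0.3,0,-0.5],[-0.7,0,-0.2],[-1,0.2,0],[-1,0.2,0],[-1,0.2,0],[-1,0.2,0]],"spin":[0,0,0,0,0,0,0,0,0,0]}' && python3 -m jog '{"jaw":[91,91,91,91,91,91,91,91,91,91],"slide":[[-1,0.2,0],[-1,0.2,0],[-1,0.2,0],[-1,0.2,0],[-1,0.1,0],[-1,0.1,0],[-1,0.05,0],[-1,0,0],[-1,0,0],[-1,0,0]],"spin":[0,0,0,0,0,0,0,0,0,0]}' && python3 -m jog '{"jaw":[91,91,91],"slide":[[-0.7,0,0],[-0.4,0,0],[0,0,0]],"spin":[0,0,0]}' && python3 - <<'E'
from h import *
import cv2
cv2.imwrite("pics/w6.png",env.grab_frame("wrist")[60:360,130:480,::-1].repeat(2,0).repeat(2,1))
E
```

```text
time_s: 20.2
ee_pos: [434.4, 210.2, 89.6]
ee_rot: [-179.9, 0.0, 90.0]
force: [0.9, -0.1, -0.1]
gripper_width: 90.5
gripper_force: 0.0
time_s: 21.2
ee_pos: [459.1, 59.4, 195.6]
ee_rot: [179.9, -0.0, 90.0]
force: [-0.2, 0.4, -0.3]
gripper_width: 91.3
gripper_force: 0.0
time_s: 22.2
ee_pos: [490.5, -240.8, 195.5]
ee_rot: [180.0, 0.0, 90.0]
force: [-0.3, 0.6, 0.8]
gripper_width: 90.9
gripper_force: 0.0
time_s: 22.5
ee_pos: [490.6, -273.5, 195.1]
ee_rot: [180.0, -0.0, 89.9]
force: [-0.3, 0.3, -0.1]
gripper_width: 90.8
gripper_force: 0.0
```

View pics/w6.png

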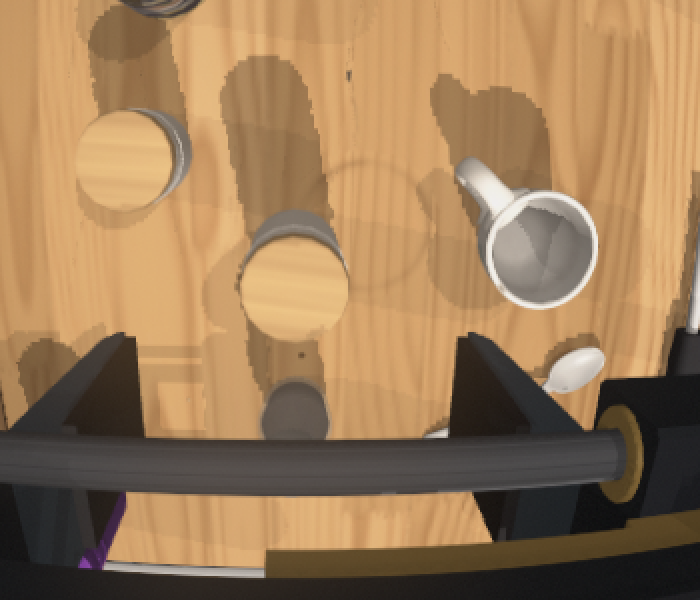

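The small lid centre is at crop (295,287), i.e. full-frame (277.3,203.3), and the tiny lid is at (192.3,139.8).

```bash
python3 -c "
from h import *
print(wray(277.3,203.3,88),wray(192.3,139.8,64))"
```

```text
[ 490.87769752 -269.63349135   88.        ] [ 410.47491275 -213.61803104   64.        ]
```

```bash
python3 -m jog '{"jaw":[91,91,91,91,91,91,91,91,91],"slide":[[0.1,0,0.5],[0,0,0.8],[0,0,0.9],[0,0,0.9],[0,0,0.7],[0,0,0.5],[0,0,0.4],[0,0,0.2],[0,0,0]],"spin":[0,0,0,0,0,0,0,0,0]}' && python3 -m jog '{"jaw":[44,44,44,44,44,44,44,44],"slide":[[0,0,0],[0,0,0],[0,0,0],[0,0,0],[0,0,0],[0,0,0],[0,0,0],[0,0,0]],"spin":[0,0,0,0,0,0,0,0]}' 35 && python3 -m jog '{"jaw":[44,44,44,44,44,44,44,44,44],"slide":[[0,0,-0.2],[0,0,-0.4],[0,0,-0.7],[0,0,-0.7],[0,0,-0.7],[0,0,-0.8],[0,0,-0.6],[0.3,0,-0.4],[0.6,0,-0.2]],"spin":[0,0,0,0,0,0,0,0,0]}'
```

```text
time_s: 23.45
ee_pos: [490.5, -268.8, 47.6]
ee_rot: [-179.9, -0.0, 90.1]
force: [0.6, -0.8, 0.7]
gripper_width: 90.7
gripper_force: 0.0
time_s: 24.25
ee_pos: [490.6, -269.5, 48.1]
ee_rot: [-180.0, -0.0, 90.0]
force: [-1.3, 0.2, 2.1]
gripper_width: 49.2
gripper_force: 35.0
time_s: 25.15
ee_pos: [491.0, -242.4, 190.4]
ee_rot: [179.9, 0.0, 89.9]
force: [0.3, 0.6, -1.7]
gripper_width: 49.5
gripper_force: 35.0
```

```bash
python3 -m jog '{"jaw":[44,44,44,44,44,44,44,44,44,44],"slide":[[0.9,-0.2,0],[0.9,-0.2,0],[0.9,-0.2,0],[0.9,-0.2,0],[0.9,-0.2,0],[0.9,-0.2,0],[0.9,-0.2,0],[0.9,-0.2,0],[0.9,-0.2,0],[0.9,-0.13,0]],"spin":[0,0,0,0,0,0,0,0,0,0]}' &&  python3 -m jog '{"jaw":[44,44,44,44,44,44,44],"slide":[[0.9,0,0],[0.9,0,0],[0.8,0,0],[0.6,0,0],[0.4,0,0],[0.02,0,0],[0,0,0]],"spin":[0,0,0,0,0,0,0]}'
```

```text
time_s: 26.15
ee_pos: [430.6, 29.6, 188.5]
ee_rot: [-179.9, -0.0, 90.1]
force: [0.2, -0.2, -1.7]
gripper_width: 49.3
gripper_force: 35.0
time_s: 26.85
ee_pos: [431.9, 136.0, 188.8]
ee_rot: [-180.0, 0.0, 90.1]
force: [0.1, 0.4, -2.3]
gripper_width: 49.4
gripper_force: 35.0
```

```bash
python3 -m jog '{"jaw":[44,44,44,44,44,44,44,44,44,44],"slide":[[0,0.04,0.4],[0,0,0.7],[0,0,0.8],[0,0,0.8],[0,0,0.6],[0,0,0.4],[0,0,0.25],[0,0,0.17],[0,0,0.1],[0,0,0]],"spin":[0,0,0,0,0,0,0,0,0,0]}' && python3 -m jog '{"jaw":[44,44,44,44],"slide":[[0,0,0.03],[0,0,0.03],[0,0,0.02],[0,0,0]],"spin":[0,0,0,0]}'
```

```text
time_s: 27.85
ee_pos: [433.9, 135.9, 62.4]
ee_rot: [180.0, -0.0, 90.0]
force: [0.2, -0.0, -2.6]
gripper_width: 49.5
gripper_force: 35.0
time_s: 28.25
ee_pos: [433.8, 136.1, 60.2]
ee_rot: [180.0, -0.0, 90.0]
force: [-0.3, 0.3, -1.9]
gripper_width: 49.7
gripper_force: 35.0
```

```bash
python3 -m jog '{"jaw":[44,44,44],"slide":[[0,0,0.02],[0,0,0.01],[0,0,0]],"spin":[0,0,0]}'
```

```text
time_s: 28.55
ee_pos: [433.9, 136.2, 60.1]
ee_rot: [180.0, -0.0, 90.0]
force: [-2.1, 0.5, 7.1]
gripper_width: 49.4
gripper_force: 35.0
```

```bash
python3 -m jog '{"jaw":[60,80,91,91,91,91,91],"slide":[[0,0,0],[0,0,0],[0,0,0],[0,0,0],[0,0,0],[0,0,0],[0,0,-0.2]],"spin":[0,0,0,0,0,0,0]}' && python3 -m jog '{"jaw":[91,91,91,91,91,91,91,91,91,91],"slide":[[0,0,-0.4],[0,0,-0.8],[0,0,-0.8],[0,0,-0.8],[-0.3,0,-0.6],[-0.7,0,-0.4],[-1,-0.2,0],[-1,-0.2,0],[-1,-0.2,0],[-1,-0.2,0]],"spin":[0,0,0,0,0,0,0,0,0,0]}' && python3 -m jog '{"jaw":[91,91,91,91,91,91,91,91,91],"slide":[[-1,0,0],[-1,0,0],[-1,0,0],[-1,0,0],[-1,0,0],[-0.8,0,0],[-0.6,0,0],[-0.3,0,0],[0,0,0]],"spin":[0,0,0,0,0,0,0,0,0]}' && python3 - <<'E'
from h import *
import cv2
cv2.imwrite("pics/w7.png",env.grab_frame("wrist")[60:360,130:480,::-1].repeat(2,0).repeat(2,1))
E
```

```text
time_s: 29.25
ee_pos: [433.2, 135.9, 64.8]
ee_rot: [-179.9, 0.0, 90.0]
force: [-0.2, -0.3, -0.5]
gripper_width: 91.4
gripper_force: 0.0
time_s: 30.25
ee_pos: [409.5, -15.0, 179.7]
ee_rot: [180.0, 0.0, 90.0]
force: [-0.1, -0.6, 1.2]
gripper_width: 91.2
gripper_force: 0.0
time_s: 31.15
ee_pos: [409.9, -215.6, 179.3]
ee_rot: [180.0, -0.0, 89.9]
force: [0.6, 0.5, -0.5]
gripper_width: 90.8
gripper_force: 0.0
```

View pics/w7.png

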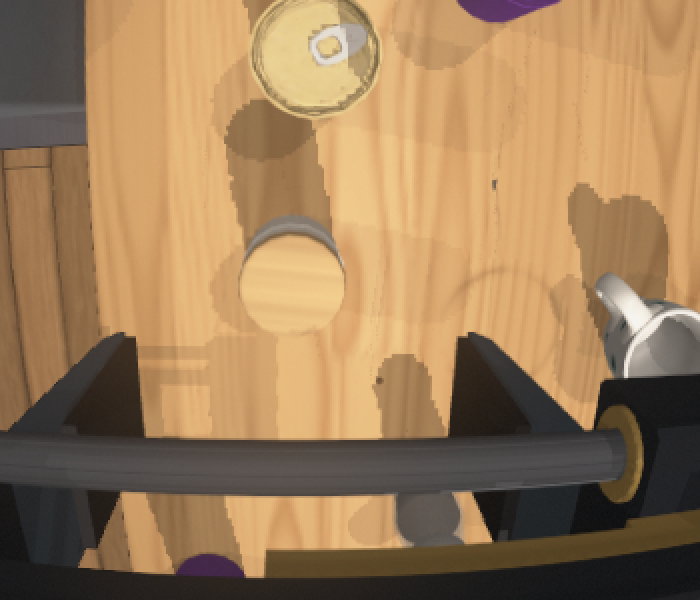

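The tiny lid centre is at crop (292,283), i.e. full-frame (275.8,201.3).

```bash
python3 -c "
from h import *
print(wray(275.8,201.3,64))"
```

```text
[ 408.77791012 -212.3047327    64.        ]
```

```bash
python3 -m jog '{"jaw":[91,91,91,91,91,91,91,91,91,91],"slide":[[0.08,-0.03,0.5],[0,0,0.8],[0,0,0.9],[0,0,0.9],[0,0,0.7],[0,0,0.5],[0,0,0.4],[0,0,0.3],[0,0,0.14],[0,0,0]],"spin":[0,0,0,0,0,0,0,0,0,0]}' && python3 -m jog '{"jaw":[44,44,44,44,44,44,44,44],"slide":[[0,0,0],[0,0,0],[0,0,0],[0,0,0],[0,0,0],[0,0,0],[0,0,0],[0,0,0]],"spin":[0,0,0,0,0,0,0,0]}' 35 && python3 -m jog '{"jaw":[44,44,44,44,44,44,44,44,44],"slide":[[0,0,-0.2],[0,0,-0.4],[0,0,-0.7],[0,0,-0.7],[0,0,-0.7],[0,0,-0.8],[0,0,-0.6],[0.3,0,-0.4],[0.6,0,-0.2]],"spin":[0,0,0,0,0,0,0,0,0]}'
```

```text
time_s: 32.2
ee_pos: [409.0, -212.0, 24.8]
ee_rot: [-180.0, -0.0, 90.1]
force: [0.6, 0.6, 0.2]
gripper_width: 91.4
gripper_force: 0.0
time_s: 33.0
ee_pos: [408.8, -212.5, 25.0]
ee_rot: [-180.0, -0.0, 90.0]
force: [-1.2, -0.3, 3.4]
gripper_width: 49.7
gripper_force: 35.0
time_s: 33.9
ee_pos: [409.5, -185.6, 166.9]
ee_rot: [179.9, 0.0, 89.9]
force: [0.6, 0.3, -2.9]
gripper_width: 49.2
gripper_force: 35.0
```

```bash
python3 -m jog '{"jaw":[44,44,44,44,44,44,44,44,44,44],"slide":[[0.9,0.1,0],[0.9,0.1,0],[0.9,0.1,0],[0.9,0.1,0],[0.9,0.1,0],[0.9,0.1,0],[0.9,0.1,0],[0.9,0.05,0],[0.7,0,0],[0.4,0,0]],"spin":[0,0,0,0,0,0,0,0,0,0]}' &&  python3 -m jog '{"jaw":[44,44],"slide":[[0,0,0],[0,0,0]],"spin":[0,0]}'
```

```text
time_s: 34.9
ee_pos: [430.6, 65.3, 165.6]
ee_rot: [-179.9, -0.0, 90.1]
force: [0.3, -0.3, -3.2]
gripper_width: 49.1
gripper_force: 35.0
time_s: 35.1
ee_pos: [431.1, 63.2, 165.7]
ee_rot: [-180.0, 0.0, 90.1]
force: [-0.2, -0.1, -2.4]
gripper_width: 49.5
gripper_force: 35.0
```

```bash
python3 -m jog '{"jaw":[44,44,44,44,44,44,44,44,44,44],"slide":[[-0.02,0.02,0.4],[0,0,0.7],[0,0,0.8],[0,0,0.8],[0,0,0.6],[0,0,0.4],[0,0,0.25],[0,0,0.17],[0,0,0.1],[0,0,0]],"spin":[0,0,0,0,0,0,0,0,0,0]}' && python3 -m jog '{"jaw":[44,44,44,44],"slide":[[0,0,0.03],[0,0,0.03],[0,0,0.02],[0,0,0]],"spin":[0,0,0,0]}'
```

```text
time_s: 36.1
ee_pos: [432.2, 62.7, 39.4]
ee_rot: [180.0, -0.0, 90.0]
force: [0.7, 0.7, -2.0]
gripper_width: 49.4
gripper_force: 35.0
time_s: 36.5
ee_pos: [432.1, 62.9, 37.0]
ee_rot: [180.0, -0.0, 90.0]
force: [-0.6, -0.3, -2.7]
gripper_width: 49.3
gripper_force: 35.0
```

```bash
python3 -m jog '{"jaw":[44,44,44],"slide":[[0,0,0.02],[0,0,0.01],[0,0,0]],"spin":[0,0,0]}' && python3 -m jog '{"jaw":[60,80,91,91,91,91,91],"slide":[[0,0,0],[0,0,0],[0,0,0],[0,0,0],[0,0,0],[0,0,0],[0,0,-0.2]],"spin":[0,0,0,0,0,0,0]}' && python3 -m jog '{"jaw":[91,91,91,91,91,91,91,91,91,91],"slide":[[0,0,-0.4],[0,0,-0.8],[0,0,-0.8],[0,0,-0.8],[-0.3,0,-0.8],[-0.7,0,-0.8],[-1,-0.2,0],[-1,-0.2,0],[-1,-0.2,0],[-1,-0.2,0]],"spin":[0,0,0,0,0,0,0,0,0,0]}' && python3 - <<'E'
from h import *
import cv2
a=env.grab_frame("top")[:,:,::-1][135:285,90:440];b=env.grab_frame("scene")[:,:,::-1][90:300,140:420]
a=cv2.resize(a,(700,300));b=cv2.resize(b,(400,300));cv2.imwrite("pics/f.png",np.vstack([a,np.hstack([b,np.zeros((300,300,3),np.uint8)])]))
E
```

```text
time_s: 36.8
ee_pos: [432.1, 62.9, 37.0]
ee_rot: [180.0, -0.0, 90.0]
force: [-2.4, -0.3, 6.7]
gripper_width: 49.1
gripper_force: 35.0
time_s: 37.5
ee_pos: [431.4, 62.8, 41.7]
ee_rot: [-179.9, 0.0, 90.0]
force: [-0.3, -0.0, 0.4]
gripper_width: 90.7
gripper_force: 0.0
time_s: 38.5
ee_pos: [407.7, -88.2, 174.6]
ee_rot: [180.0, 0.0, 90.0]
force: [0.5, 0.2, 0.3]
gripper_width: 91.1
gripper_force: 0.0
```

View pics/f.png

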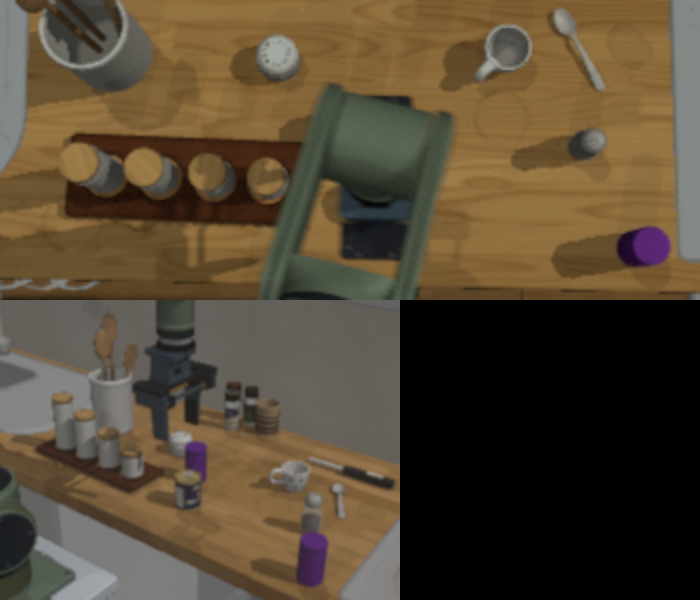

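The final view shows all four jars upright in the wells (composite pixels (62,420) to (132,463)), stepping down from the crock end, with the bystanders still standing and the gripper clear.

```bash
python3 -c "
from workcell import env
print(env.job_done())"
```

```text
the job is handed in; nothing more can be done
None
```

All four jars are upright in the tray wells, tallest at the crock end down to shortest; nothing was knocked over, and I handed the job in at about 39 s.

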